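# Lay out the drying-trolley repair kit on its shadow tiles

## Task

Lay out the repair kit for a drying trolley: put the castor wheel, the green tube plug, the aluminium tray runner and the red handle each on the white tile that shows its own silhouette, standing the same way up as it is now, centred on the silhouette and turned to line up with it. Leave the yellow can and the amber jar where they stand.

Things in the scene. Friction and masses are not known exactly. Their poses are not given: they have to be found in the camera images.
- castor_mid (a point): Loose castor wheel lying flat on its side: white tread, orange ring and dark hub on its upper face; 54 mm diameter, 26 mm tall, about 0.12 kg. Point: its centre, 13 mm above its underside; z is the wheel's axle, up.
- plug_mid (a point): Loose green square tube end plug, standing on its cap: cap 40 x 40 mm and 8 mm thick at the bottom, on it a 30 x 30 mm square stem to 30 mm total height (grasp the stem), black square on top; about 0.05 kg. Point: its centre, 15 mm above its underside; x and y run along the sides of the square, z up.
- runner_mid (a point): Loose pale aluminium piece of tray runner, a channel standing open side down with a flat closed top with two dark dots: 90 mm long (x) by 28 mm wide (y), 26 mm tall, about 0.12 kg; grasp across its width. Point: its centre, 13 mm above its underside; z up. Either end is the same.
- handle_mid (a point): Loose red pull handle standing on its two round feet: feet 22 mm diameter and 35 mm tall, 78 mm apart along x, joined by a bar 13 mm wide (y) whose underside is 23 mm and top 35 mm above the handle's underside; overall 100 x 22 mm, about 0.12 kg. Grasp across the bar. Point: half-way up (17.5 mm above the underside, in the gap under the bar), middle of its length; z up. Either end is the same.
- castor_tile_mid (a point): White tile 84 x 84 mm printed with a blue 54 mm disc with a white ring round a blue hub, the castor wheel's silhouette; fixed to the bench, top face 3 mm above it; the point is the middle of the silhouette, on the tile's top face, z up.
- plug_tile_mid (a point): White tile 78 x 78 mm printed with a blue 40 mm square, a white square line inside it, the plug's silhouette; x and y along the square's sides; fixed to the bench, top face 3 mm above it; the point is the middle of the silhouette, on the tile's top face, z up.
- runner_tile_mid (a point): White tile 120 x 60 mm printed with a plain blue 90 x 28 mm rectangle, the runner's silhouette, long way along x; fixed to the bench, top face 3 mm above it; the point is the middle of the silhouette, on the tile's top face, z up.
- handle_tile_mid (a point): White tile 120 x 60 mm printed with a blue slim bar joining two round spots (dumb-bell, 100 x 22 mm), the handle's silhouette, long way along x; fixed to the bench, top face 3 mm above it; the point is the middle of the silhouette, on the tile's top face, z up.
- grease: Bystander: yellow can, 68 mm diameter, 85 mm tall, standing at the left edge of the work. Origin under its centre.
- jar: Bystander: amber jar with black lid, 68 mm diameter, 91 mm tall, standing at the right edge of the work. Origin under its centre.

How it is judged:
By the outcome, as a careful person would: the job done as asked, in the order asked, and still so for the second after the job is handed in, with the robot touching nothing.
It also fails if it takes over 99 s, if anything falls off the work surface, if the arm or the gripper's body presses on something with over 40 N, if the wrist force passes 120 N, or if a joint passes its speed limit or range.

## Robot

A 6-joint arm with a two-finger parallel gripper is mounted at the origin on the work surface. World frame = base frame: x ahead of the robot, y to its left, z up, the work surface at z = 0. Lengths are in m, angles in degrees, forces in N, time in s.
With the tool pointing down it reaches from about 0.3 to 0.75 m from the base axis. Payload 8.5 kg.
Tool frame: the origin (TCP) lies between the finger pads; the fingertips stand env.finger_overhang ahead of it and the grasp point (between the pads) lies 2 mm behind it (env.finger_overhang is the distance from the TCP to the fingertips, in m); z points along the fingers, y is the line along which they close (so a half turn about z gives the same grasp; the last joint's range is limited). The gripper opens to 85 mm and grips with 20 to 120 N. Pads are 22 mm wide; open, the fingers measure 114 mm over their backs; the gripper's body (76 mm by 85 mm) begins 54 mm behind the grasp point. The pads swing forward as they close: fully open they stand 13 mm farther back than shut.
Start: joints at [-79.486, 21.807, 74.336, -0, 83.858, -12.336], TCP at [0.214, -0.507, 0.248] pointing down, gripper open.
Joint ranges: [-178.18, 178.18], [-50.72, 133.34], [12.68, 142.11], [-81.47, 261.47], [9.98, 163.14], [-165.26, 165.26]. Speed limits (degrees/s): [136.94, 136.94, 180, 180, 180, 180].

## Interface

Orientations are given as a 3x3 rotation matrix whose columns are the frame's x, y, z axes.
In Python, from rig import env gives the robot as it stands. The module is installed in compiled form; this text tells all that it offers.
- The arm moves only by the tool jog_arm, never from a script. Its arguments are lists of equal length, an entry for each row: "hand": the finger opening in m, from 0 to 0.0854; "travel": the shift along the world's x, y, z in m, a list of three; "yaw": the turn about the world's z in rad. A call has exactly 5 rows; each row shifts and turns the commanded pose from where the row before left it; what a row does not reach is not made up. A row lasts 1/8 s, in which the tool goes at most 62.5 mm and 10.7 degrees, less where a joint would pass 70% of its speed; a pose out of reach is approached as far as the arm can. A call is refused whole if a number of a shift passes 0.0625 or a number of a turn 0.188, either way. A call with a gripper value outside its range is refused whole. The fingers move at their own pace and stop on an object; "grip_force" is the grip in N (left out, the last holds). Time passes only in rows, so rows that do not move let the fingers close, or fill a call up. It gives the time, the measured TCP pose, the force, the opening and the grip force at its end, in the units of the state.
- env.observe(): the state, without advancing time (a new reading comes with each control period).
- env.get_image(name): name is "scene" or "top" or "wrist"; returns the picture (480x640x3 uint8, red, green, blue); there is no depth.
- env.calibration(name): a dict with "fx", "fy", "cx", "cy" (pixels), "k1" (the pictures are not rectified: a ray, as slopes to the right and down, at radius r is drawn at 1 + k1 r^2 times it, then the intrinsics apply), "position" and "rotation" of the camera in the world; the wrist camera has in their place "hand_eye" (4x4, takes a point from camera to tool coordinates, whose origin is the TCP and whose axes are the flange's). Camera axes: x right, y down, z forward; pixel columns grow to the right and rows downward; lengths in m; the calibration is good to about 2 mm. A picture is of the moment at which its call begins: read the wrist's pose just before it. calibration takes no time and is no camera call.
- env.close_job(): hands the job in; it is judged then, once.
The state is a dict: "time_s": time; "q": joint angles; "qvel": joint speeds; "joint_efforts": joint torques, N m; "position": TCP position; "tool_rot": TCP orientation; "ft_force": force on the tool from outside, world axes, zero at the start; "wrist_torque": the same for the moment, N m; "grip_width": finger opening in m; "gripper_force": force on a finger pad.
Only numpy, scipy, OpenCV 4.12 (cv2) and the standard library are available. Lean on these libraries where they do the work, as an engineer would, in place of code of your own. Each camera call takes 0.05 s, during which the arm holds its last target. There are 200 camera calls.

## Working session

There is one attempt and no reset: what is moved stays moved. The work goes in short steps, Python scripts to look and compute and a tool call to move; the robot and the scene stay as the last step left them, time stands still between calls to the robot, and variables do not carry over. Pictures are saved under pics/ and viewed, at most 14 in all, crops included, and the job is handed in when it is done.

Besides the shell and the picture viewer there is one more tool, called after ">>>" in YAML: its name, and indented under it one key for each argument. jog_arm: Moves the arm, as the interface text tells. Its arguments: {"type":"object","properties":{"hand":{"type":"array"},"travel":{"type":"array"},"yaw":{"type":"array"},"grip_force":{"type":"number"}},"required":["hand","travel","yaw"]}

```bash
mkdir -p pics
python3 - <<'E'
from rig import env
import cv2
print(env.finger_overhang)
for n in("scene","top"):
    im=env.get_image(n); cv2.imwrite(f"pics/{n}0.png",im[:,:,::-1]); c=env.calibration(n); print(n,c)
print(env.calibration("wrist"))
o=env.observe();print(o["time_s"],o["position"],o["tool_rot"],o["grip_width"])
E
```

```text
0.017
scene {'fx': 516.4553522389449, 'fy': 516.4553522389449, 'cx': 314.50574859609964, 'cy': 243.50297144885047, 'k1': 0.016362005225921586, 'position': array([1.08056295, 0.36232478, 1.04011173]), 'rotation': array([[-0.55619958,  0.69589598, -0.45428055],
       [ 0.83100042,  0.45982282, -0.31305154],
       [-0.00896275, -0.55162647, -0.83404311]])}
top {'fx': 481.223540483648, 'fy': 481.223540483648, 'cx': 312.77995028463897, 'cy': 242.4518686641339, 'k1': -0.025366819818778533, 'position': array([ 0.44082262, -0.0138492 ,  1.40730586]), 'rotation': array([[ 0.01560027, -0.99765062,  0.06670731],
       [-0.99983777, -0.01616562, -0.00794374],
       [ 0.00900345, -0.06657256, -0.99774096]])}
{'fx': 346.48599316411537, 'fy': 346.48599316411537, 'cx': 320.42095355304343, 'cy': 245.7016176615843, 'k1': -0.05848454261239202, 'hand_eye': array([[ 9.33923506e-04, -9.46625361e-01, -3.22334537e-01,
         8.31341480e-02],
       [ 9.99999560e-01,  8.56428903e-04,  3.82229521e-04,
        -6.92392145e-05],
       [-8.57715446e-05, -3.22334752e-01,  9.46625745e-01,
        -1.26670757e-01],
       [ 0.00000000e+00,  0.00000000e+00,  0.00000000e+00,
         1.00000000e+00]])}
0.1 [ 0.21350804 -0.50661167  0.24776034] [[ 9.21546176e-01  3.88268687e-01 -2.69767155e-04]
 [ 3.88268694e-01 -9.21545285e-01  1.30748338e-03]
 [ 2.59052205e-04 -1.30964845e-03 -9.99999109e-01]] 0.08540434995498333
```

View pics/top0.png

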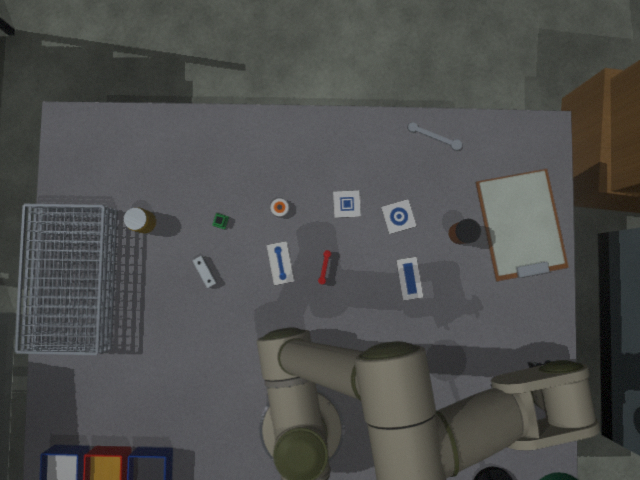

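View pics/scene0.png

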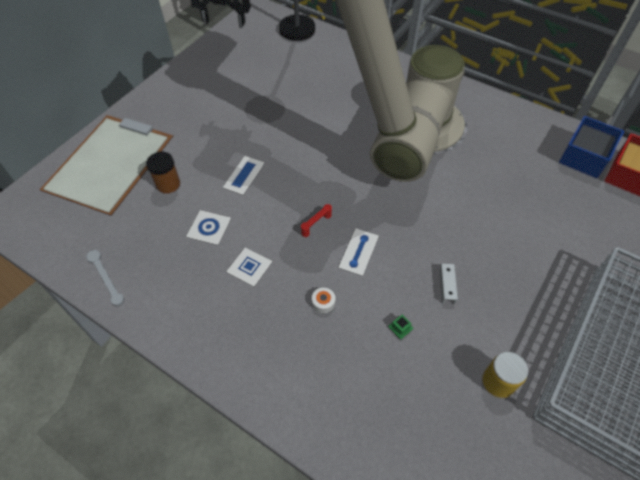

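The top view shows the plug at (220,220), castor (280,207), runner (204,271), and handle (326,267). The tiles are plug (347,204), castor (399,216), handle (280,263) and runner (409,278), the can is at (138,220) and the jar at (465,231). The scene view shows the same layout.

```bash
cat > h.py <<'E'
from rig import env
import cv2, numpy as np
def cam(n):
    c=env.calibration(n)
    if n=="wrist":
        o=env.observe(); T=np.eye(4); T[:3,:3]=o["tool_rot"]; T[:3,3]=o["position"]
        H=T@c["hand_eye"]; R,p=H[:3,:3],H[:3,3]
    else: R,p=c["rotation"],c["position"]
    K=np.array([[c["fx"],0,c["cx"]],[0,c["fy"],c["cy"]],[0,0,1]])
    return K,np.array([c["k1"],0,0,0,0.]),R,p
def shot(n):
    C=cam(n); return C,env.get_image(n)
def plane(C,px,z):
    K,d,R,p=C
    u=cv2.undistortPoints(np.asarray(px,float).reshape(-1,1,2),K,d).reshape(-1,2)
    r=np.c_[u,np.ones(len(u))]@R.T
    return p+r*((z-p[2])/r[:,2])[:,None]
def proj(C,P):
    K,d,R,p=C
    return cv2.projectPoints(np.asarray(P,float).reshape(-1,1,3),cv2.Rodrigues(R.T)[0],-R.T@p,K,d)[0].reshape(-1,2)
def masks(im):
    h=cv2.cvtColor(im,cv2.COLOR_RGB2HSV).astype(int); H,S,V=h[...,0],h[...,1],h[...,2]
    return dict(blue=(H>98)&(H<125)&(S>110)&(V>50), red=((H<6)|(H>172))&(S>140)&(V>50),
      orange=(H>5)&(H<16)&(S>130)&(V>120), green=(H>50)&(H<85)&(S>90), white=(S<50)&(V>140))
def blobs(m,amin):
    cs=cv2.findContours(m.astype(np.uint8),cv2.RETR_EXTERNAL,cv2.CHAIN_APPROX_NONE)[0]
    return [c for c in cs if cv2.contourArea(c)>amin]
def rect(C,c,z):
    "contour -> centre, (long,short) mm, angle of long side deg, on plane z"
    P=plane(C,c.reshape(-1,2),z)[:,:2]
    (cx,cy),(w,h),a=cv2.minAreaRect((P*1000).astype(np.float32))
    if h>w: w,h,a=h,w,a+90
    return round(cx,1),round(cy,1),round(w,1),round(h,1),round((a+90)%180-90,1)
Z=dict(blue=.003,red=.035,orange=.026,green=.03,white=.026)
def report(n,amin,name=None,only=None):
    C,im=shot(n)
    if name: cv2.imwrite(f"pics/{name}.png",im[:,:,::-1])
    for k,m in masks(im).items():
        if only and k not in only: continue
        for c in blobs(m,amin):
            r=rect(C,c,Z[k])
            if 150<r[0]<800 and abs(r[1])<450: print(n,k,r,"px",c.reshape(-1,2).mean(0).round())
    return C,im
E
python3 - <<'E'
from h import *
report("top",15);report("scene",15)
E
```

```text
top blue (435.5, -309.4, 85.7, 24.1, 9.7) px [410. 278.]
top blue (474.6, 69.9, 93.2, 15.9, 11.6) px [280. 262.]
top blue (616.9, -277.5, 47.4, 47.4, 1.0) px [399. 216.]
top blue (651.2, -122.5, 14.9, 14.7, 0.6) px [346. 204.]
top red (463.4, -57.9, 94.3, 20.1, -9.7) px [324. 267.]
top orange (634.3, 74.4, 29.1, 28.9, 1.1) px [279. 207.]
top green (591.2, 242.6, 38.3, 38.1, 73.3) px [220. 221.]
top white (402.6, -331.4, 42.7, 13.3, 9.7) px [419. 289.]
top white (481.3, -295.8, 56.9, 26.4, -72.9) px [406. 262.]
top white (445.1, 286.7, 85.8, 23.8, 30.2) px [204. 271.]
top white (473.5, 69.0, 115.3, 57.3, 12.4) px [279. 262.]
top white (613.8, -271.2, 80.9, 80.6, -73.0) px [398. 216.]
top white (635.0, 73.7, 47.1, 45.2, -43.8) px [279. 207.]
top white (647.8, -120.7, 73.0, 72.7, 1.0) px [346. 204.]
scene blue (651.7, -120.9, 15.3, 13.7, -85.8) px [249. 266.]
scene blue (474.9, 71.9, 91.6, 14.9, 12.3) px [358. 251.]
scene blue (617.6, -273.8, 46.1, 45.2, 16.8) px [208. 226.]
scene blue (436.7, -307.4, 81.5, 21.0, 10.2) px [243. 174.]
scene red (473.7, -49.6, 107.3, 31.9, -10.8) px [315. 220.]
scene orange (636.2, 76.5, 27.1, 26.5, 33.5) px [323. 297.]
scene green (604.0, 252.2, 40.8, 39.0, -16.2) px [400. 326.]
scene white (636.0, 77.9, 52.2, 52.2, 8.6) px [324. 298.]
scene white (443.9, 288.8, 90.1, 28.5, 29.9) px [449. 281.]
scene white (662.3, -109.1, 78.5, 77.2, -86.2) px [249. 266.]
scene white (488.2, 78.9, 120.0, 60.3, 11.7) px [359. 252.]
scene white (628.1, -259.1, 84.4, 84.2, 17.3) px [209. 227.]
scene white (451.6, -291.2, 118.9, 60.7, 9.8) px [243. 175.]
```

>>> jog_arm:
  hand: [0.085,0.085,0.085,0.085,0.085]
  travel:
    - [0.04,0.045,0]
    - [0.04,0.045,0]
    - [0.04,0.045,0]
    - [0.04,0.045,0]
    - [0.04,0.045,0]
  yaw: [0,0,0,0,0]

```text
time_s: 0.82
position: [0.4146, -0.2802, 0.2483]
tool_rot: [[0.922, 0.388, 0.0], [0.388, -0.922, -0.0], [0.0, 0.0, -1.0]]
ft_force: [-0.2, -0.4, 0.2]
grip_width: 0.0853
gripper_force: 0.0
```

>>> jog_arm:
  hand: [0.085,0.085,0.085,0.085,0.085]
  travel:
    - [0.02,0.02,0]
    - [0.02,0.02,0]
    - [0.02,0.02,0]
    - [0,0,0]
    - [0,0,0]
  yaw: [0,0,0,0,0]

```text
time_s: 1.45
position: [0.4732, -0.2222, 0.2482]
tool_rot: [[0.922, 0.388, -0.0], [0.388, -0.922, -0.0], [-0.0, -0.0, -1.0]]
ft_force: [0.7, 0.1, -0.2]
grip_width: 0.0851
gripper_force: 0.0
```

Run:
```python
from h import *
report("wrist",40,"w1")
o=env.observe();print(o["position"],o["time_s"],o["qvel"].round(2) if hasattr(o["qvel"],"round") else o["qvel"])
```

```text
wrist blue (435.8, -308.3, 88.4, 26.4, 9.8) px [377. 264.]
wrist blue (618.0, -275.2, 51.6, 50.8, 26.4) px [425.  98.]
wrist blue (474.0, 72.1, 98.1, 19.4, 11.8) px [59. 99.]
wrist blue (644.1, -122.5, 21.6, 6.8, -67.5) px [294.   3.]
wrist blue (643.1, -121.7, 38.7, 20.6, -84.8) px [294.  11.]
wrist red (465.6, -61.8, 102.4, 29.2, -10.4) px [166. 156.]
wrist orange (578.4, -434.3, 53.6, 18.3, -81.0) px [545. 198.]
wrist white (153.8, -234.5, 25.3, 24.3, -33.8) px [237. 434.]
wrist white (635.2, -127.5, 30.0, 12.8, -67.5) px [295.   7.]
wrist white (437.7, -205.9, 706.0, 463.7, -67.1) px [323. 178.]
[ 0.47306185 -0.22235947  0.24824059] 1.5 [-0.34 -0.08 -0.03 -0.02  0.05  0.02]
```

View pics/w1.png

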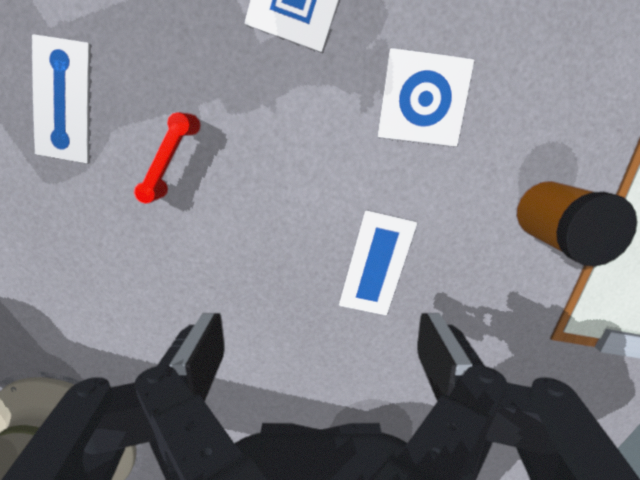

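The wrist view shows the runner tile (377,264), castor tile (425,98), handle tile (59,99) and handle (166,156). They agree with the top and scene results within 2 mm. Next I move to the castor.

>>> jog_arm:
  hand: [0.085,0.085,0.085,0.085,0.085]
  travel:
    - [0.032,0.052,0]
    - [0.032,0.052,0]
    - [0.032,0.052,0]
    - [0.032,0.052,0]
    - [0.034,0.052,0]
  yaw: [0,0,0,0,0]

```text
time_s: 2.12
position: [0.6363, 0.0388, 0.2485]
tool_rot: [[0.922, 0.387, 0.0], [0.387, -0.922, -0.0], [0.0, 0.0, -1.0]]
ft_force: [0.6, -1.0, -0.3]
grip_width: 0.085
gripper_force: 0.0
```

>>> jog_arm:
  hand: [0.085,0.085,0.085,0.085,0.085]
  travel:
    - [0,0.036,-0.02]
    - [0,0,-0.04]
    - [0,0,-0.02]
    - [0,0,0]
    - [0,0,0]
  yaw: [0,0,0,0,0]

```text
time_s: 2.75
position: [0.6361, 0.0734, 0.1695]
tool_rot: [[0.922, 0.388, 0.002], [0.388, -0.922, -0.0], [0.002, 0.001, -1.0]]
ft_force: [0.7, 0.6, -0.8]
grip_width: 0.085
gripper_force: 0.0
```

Run:
```python
from h import *
C,im=report("wrist",40,"w2")
print(proj(C,[[.635,.075,.026]]))
o=env.observe();print(o["position"],o["time_s"])
```

```text
wrist blue (617.0, -277.1, 52.2, 50.9, -69.5) px [612. 365.]
wrist blue (473.4, 71.1, 98.3, 19.9, 11.7) px [261. 368.]
wrist blue (652.1, -122.6, 38.9, 38.7, -86.0) px [516. 290.]
wrist red (504.8, -58.5, 64.0, 30.8, 14.9) px [391. 407.]
wrist orange (635.0, 75.0, 16.6, 16.5, -21.3) px [318. 236.]
wrist green (601.0, 240.0, 46.3, 41.7, -16.9) px [110. 197.]
wrist white (464.7, -251.8, 13.1, 11.1, 18.3) px [524. 476.]
wrist white (462.0, -205.2, 38.0, 22.9, 19.2) px [489. 470.]
wrist white (314.6, 165.1, 62.5, 55.8, -63.2) px [138. 466.]
wrist white (524.7, -368.0, 71.5, 18.5, 44.4) px [635. 458.]
wrist white (572.7, -154.3, 23.6, 5.4, 82.2) px [510. 379.]
wrist white (566.3, -104.0, 14.3, 11.7, -68.4) px [462. 368.]
wrist white (584.3, -122.2, 37.2, 10.1, 67.9) px [488. 360.]
wrist white (606.4, -86.4, 15.8, 9.7, 21.0) px [470. 329.]
wrist white (589.6, 125.4, 731.1, 451.7, -57.4) px [317. 235.]
[[317.96938051 236.11715044]]
[0.63609606 0.07360721 0.16971892] 2.8
```

View pics/w2.png

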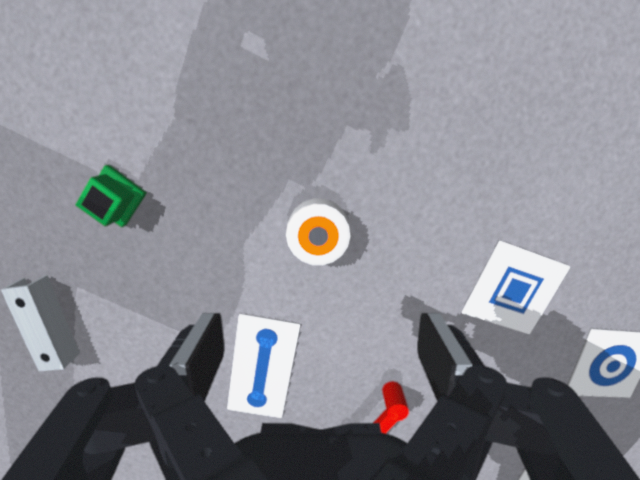

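The castor is centred at (318,236) in the wrist view, which gives (635.0, 75.0) mm. The plug is at (110,197), the runner at (35,325) and the plug tile at (516,290). I descend and grasp the castor.

>>> jog_arm:
  hand: [0.085,0.085,0.085,0.085,0.085]
  travel:
    - [-0.001,0.001,-0.04]
    - [0,0,-0.05]
    - [0,0,-0.04]
    - [0,0,-0.02]
    - [0,0,0]
  yaw: [0,0,0,0,0]

```text
time_s: 3.42
position: [0.6345, 0.0749, 0.018]
tool_rot: [[0.922, 0.388, -0.001], [0.388, -0.922, 0.0], [-0.001, -0.001, -1.0]]
ft_force: [-0.0, 0.5, 1.1]
grip_width: 0.0847
gripper_force: 0.0
```

>>> jog_arm:
  hand: [0.05,0.05,0.05,0.05,0.05]
  travel:
    - [0,0,0]
    - [0,0,0]
    - [0,0,0]
    - [0,0,0]
    - [0,0,0]
  yaw: [0,0,0,0,0]
  grip_force: 30

```text
time_s: 4.05
position: [0.6353, 0.0752, 0.0202]
tool_rot: [[0.922, 0.388, 0.003], [0.388, -0.922, -0.0], [0.003, 0.001, -1.0]]
ft_force: [0.1, 0.7, 5.1]
grip_width: 0.0527
gripper_force: 31.5
```

>>> jog_arm:
  hand: [0.05,0.05,0.05,0.05,0.05]
  travel:
    - [0,0,0.03]
    - [0,0,0.05]
    - [-0.003,-0.045,0.02]
    - [-0.003,-0.058,0]
    - [-0.003,-0.058,0]
  yaw: [0,0,0,0,0]

```text
time_s: 4.68
position: [0.6255, -0.0873, 0.1195]
tool_rot: [[0.921, 0.389, 0.002], [0.389, -0.921, -0.001], [0.001, 0.001, -1.0]]
ft_force: [0.2, 0.7, -1.5]
grip_width: 0.0526
gripper_force: 32.5
```

>>> jog_arm:
  hand: [0.05,0.05,0.05,0.05,0.05]
  travel:
    - [-0.003,-0.058,0]
    - [-0.003,-0.058,0]
    - [-0.002,-0.055,0]
    - [0,-0.019,-0.02]
    - [0,0,-0.02]
  yaw: [0,0,0,0,0]

```text
time_s: 5.3
position: [0.6172, -0.277, 0.0775]
tool_rot: [[0.922, 0.387, 0.0], [0.387, -0.922, -0.0], [0.0, 0.0, -1.0]]
ft_force: [-0.8, 0.3, -2.5]
grip_width: 0.0525
gripper_force: 32.5
```

Run:
```python
from h import *
o=env.observe();print(o["position"],o["time_s"],o["grip_width"])
C,im=shot("wrist"); cv2.imwrite("pics/w3.png",im[:,:,::-1])
z=o["position"][2]+.005
M=masks(im)
for c in blobs(M["orange"],100): print(rect(C,c,z),c.reshape(-1,2).mean(0))
for c in blobs(M["blue"],100): print("blue",rect(C,c,.003))
```

```text
[ 0.61718097 -0.27704748  0.07748294] 5.3 0.05249693787352415
(611.7, -276.7, 32.0, 25.3, 67.6) [317.32047478 350.21661721]
(628.5, -273.1, 28.7, 8.2, -70.9) [323.29411765 317.15686275]
blue (626.3, -270.5, 52.7, 32.6, -64.8)
blue (651.8, -120.8, 39.5, 39.3, -86.1)
```

View pics/w3.png

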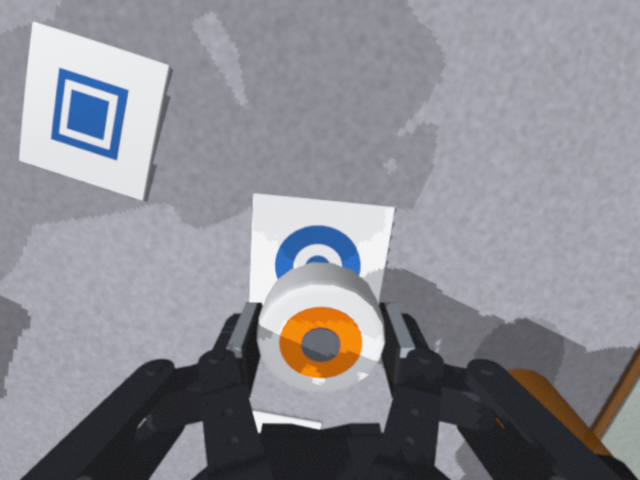

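The castor is held level, with its hub at (320,344) over the castor tile. I check its in-hand offset.

Run:
```python
from h import *
C=cam("wrist");im=cv2.imread("pics/w3.png")[:,:,::-1].copy()
m=masks(im)["orange"]; m[390:]=0; m[:,430:]=0
c=cv2.convexHull(np.vstack(blobs(m,20)))
for z in(.08,.083,.086): print(rect(C,c,z), plane(C,[[320,344]],z).round(4))
```

```text
(615.3, -274.9, 34.0, 32.4, 28.6) [[ 0.6155 -0.2754  0.08  ]]
(617.3, -274.1, 33.2, 31.6, 28.6) [[ 0.6174 -0.2746  0.083 ]]
(619.2, -273.3, 32.3, 30.8, 28.6) [[ 0.6194 -0.2738  0.086 ]]
```

>>> jog_arm:
  hand: [0.05,0.05,0.05,0.05,0.05]
  travel:
    - [0,0.0015,-0.03]
    - [0,0,-0.015]
    - [0,0,-0.005]
    - [0,0,-0.004]
    - [0,0,0]
  yaw: [0,0,0,0,0]

```text
time_s: 5.98
position: [0.6178, -0.2744, 0.0248]
tool_rot: [[0.922, 0.388, 0.001], [0.388, -0.922, -0.0], [0.0, 0.001, -1.0]]
ft_force: [0.6, -0.0, -1.6]
grip_width: 0.0529
gripper_force: 32.5
```

>>> jog_arm:
  hand: [0.06,0.085,0.085,0.085,0.085]
  travel:
    - [0,0,0]
    - [0,0,0]
    - [0,0,0.03]
    - [0,0,0.06]
    - [0,0,0.06]
  yaw: [0,0,0,0,0]

```text
time_s: 6.6
position: [0.6174, -0.2743, 0.1763]
tool_rot: [[0.922, 0.388, -0.0], [0.388, -0.922, 0.0], [0.0, -0.0, -1.0]]
ft_force: [0.6, -0.1, 1.1]
grip_width: 0.0852
gripper_force: 0.0
```

Run:
```python
from h import *
o=env.observe();print(o["position"],o["time_s"])
C,im=report("wrist",60,"w4",["orange","blue"])
```

```text
[ 0.6173716  -0.27426651  0.17630679] 6.6
wrist blue (433.6, -308.5, 88.2, 26.5, 9.7) px [284. 388.]
wrist blue (651.6, -120.4, 39.1, 38.9, 3.9) px [165. 119.]
wrist orange (616.3, -275.3, 16.8, 16.6, -67.1) px [321. 235.]
```

View pics/w4.png

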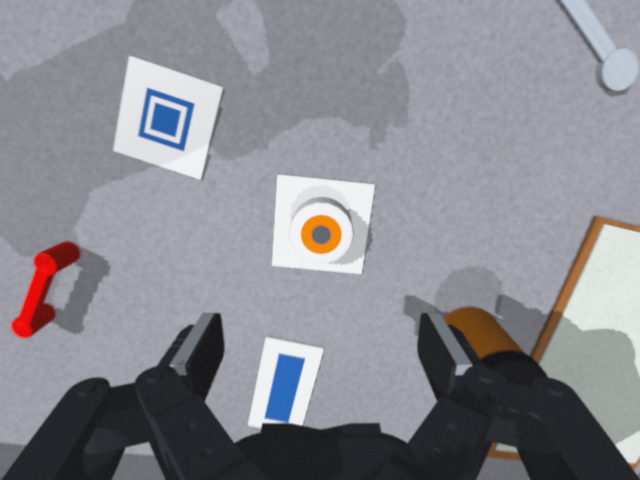

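The castor sits on its tile (tile corners at 278,176; 374,183; 361,274; 272,265; hub at 321,235). I compare its centre with the tile centre and measure the plug.

Run:
```python
from h import *
C=cam("wrist")
P=plane(C,[[278,176],[374,183],[361,274],[272,265]],.003)
print(P.mean(0).round(4)); print(np.linalg.norm(np.diff(P,axis=0),axis=1))
print(plane(C,[[321,234.7]],.029).round(4))
C,im=report("top",15,None,["orange"])
```

```text
[ 0.6191 -0.2791  0.003 ]
[0.08575154 0.08846293 0.08655018]
[[ 0.6185 -0.2787  0.029 ]]
```

>>> jog_arm:
  hand: [0.085,0.085,0.085,0.085,0.085]
  travel:
    - [-0.0025,0.0575,0]
    - [-0.0025,0.0575,0]
    - [-0.0025,0.0575,0]
    - [-0.0025,0.0575,0]
    - [-0.0025,0.0575,0]
  yaw: [-0.077,-0.077,-0.077,-0.077,-0.077]

```text
time_s: 7.32
position: [0.6048, 0.015, 0.1743]
tool_rot: [[1.0, 0.011, 0.0], [0.011, -1.0, -0.0], [0.0, 0.0, -1.0]]
ft_force: [0.8, -0.1, 0.3]
grip_width: 0.0853
gripper_force: 0.0
```

>>> jog_arm:
  hand: [0.085,0.085,0.085,0.085,0.085]
  travel:
    - [-0.0025,0.0575,0]
    - [-0.0025,0.0575,0]
    - [-0.0025,0.0575,0]
    - [-0.0025,0.0575,0]
    - [0,0,0]
  yaw: [-0.077,-0.077,-0.077,-0.077,0]

```text
time_s: 7.95
position: [0.5941, 0.2469, 0.174]
tool_rot: [[0.958, -0.286, 0.0], [-0.286, -0.958, 0.001], [-0.0, -0.001, -1.0]]
ft_force: [-0.4, -0.4, -0.1]
grip_width: 0.0848
gripper_force: 0.0
```

Run:
```python
from h import *
env.get_image("wrist")  # settle
o=env.observe();print(o["position"],o["time_s"],o["qvel"])
print(np.degrees(np.arctan2(o["tool_rot"][1][0],o["tool_rot"][0][0])))
C,im=report("wrist",60,"w5",["green"])
g=masks(im)["green"]; cs,h=cv2.findContours(g.astype(np.uint8),cv2.RETR_CCOMP,cv2.CHAIN_APPROX_NONE)
for c,hh in zip(cs,h[0]):
    if hh[3]>=0 and cv2.contourArea(c)>60: print("hole",rect(C,c,.03),c.reshape(-1,2).mean(0))
```

```text
[0.59454329 0.24466065 0.17399067] 8.0 [-3.18160329 -0.52632418  0.77720879 -0.43627732 -0.1172919  -0.97582567]
-16.680109571262474
wrist green (599.8, 246.7, 40.0, 36.3, -17.2) px [316. 228.]
hole (594.0, 248.6, 19.8, 18.9, 73.4) [315.87058824 236.87058824]
```

View pics/w5.png

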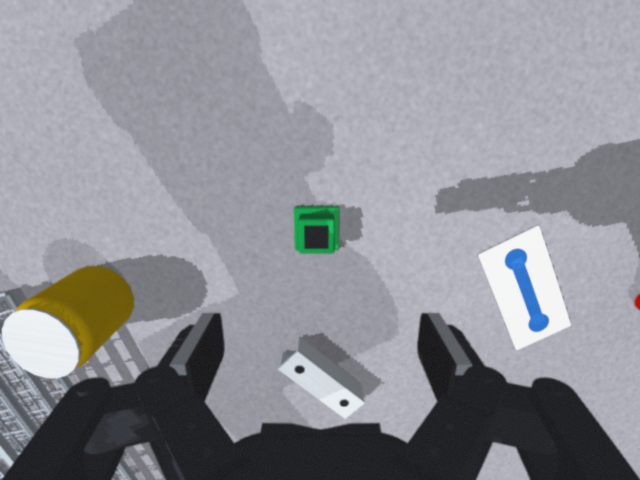

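The plug is at (316,236), its stem aligned with the fingers, and the can and runner are clear of the gripper. I measure once more after the arm settles.

Run:
```python
from h import *
for i in range(4): env.get_image("wrist")
o=env.observe();print(o["position"],o["time_s"],o["qvel"][0])
C,im=shot("wrist")
g=masks(im)["green"]; cs,h=cv2.findContours(g.astype(np.uint8),cv2.RETR_CCOMP,cv2.CHAIN_APPROX_NONE)
for c,hh in zip(cs,h[0]):
    if hh[3]>=0 and cv2.contourArea(c)>60: print("hole",rect(C,c,.03),c.reshape(-1,2).mean(0))
    elif cv2.contourArea(c)>60: print("cap z.004",rect(C,c,.004))
```

```text
[0.59537356 0.24183427 0.17434146] 8.25 0.12204015664074917
cap z.004 (592.8, 249.2, 42.8, 39.9, -16.9)
hole (594.2, 248.6, 19.8, 19.8, 73.1) [313.02325581 238.6627907 ]
```

>>> jog_arm:
  hand: [0.085,0.085,0.085,0.085,0.085]
  travel:
    - [-0.001,0.007,-0.04]
    - [0,0,-0.05]
    - [0,0,-0.04]
    - [0,0,-0.013]
    - [0,0,0]
  yaw: [-0.003,0,0,0,0]

```text
time_s: 8.93
position: [0.5945, 0.2498, 0.0316]
tool_rot: [[0.956, -0.293, 0.0], [-0.293, -0.956, 0.0], [0.0, -0.0, -1.0]]
ft_force: [0.5, 0.4, 0.8]
grip_width: 0.0849
gripper_force: 0.0
```

>>> jog_arm:
  hand: [0.025,0.025,0.025,0.025,0.025]
  travel:
    - [0,0,0]
    - [0,0,0]
    - [0,0,0]
    - [0,0,0]
    - [0,0,0]
  yaw: [0,0,0,0,0]
  grip_force: 30

```text
time_s: 9.55
position: [0.5944, 0.2503, 0.0322]
tool_rot: [[0.956, -0.293, 0.001], [-0.293, -0.956, 0.0], [0.001, -0.001, -1.0]]
ft_force: [-1.4, -1.2, 6.4]
grip_width: 0.0292
gripper_force: 31.3
```

>>> jog_arm:
  hand: [0.025,0.025,0.025,0.025,0.025]
  travel:
    - [0,0,0.03]
    - [0,0,0.04]
    - [0.007,-0.048,0]
    - [0.008,-0.053,0]
    - [0.008,-0.053,0]
  yaw: [0,0,0.05,0.052,0.052]

```text
time_s: 10.18
position: [0.617, 0.0948, 0.1013]
tool_rot: [[0.99, -0.14, 0.0], [-0.14, -0.99, 0.0], [0.0, -0.0, -1.0]]
ft_force: [0.3, -0.3, -1.1]
grip_width: 0.029
gripper_force: 30.5
```

>>> jog_arm:
  hand: [0.025,0.025,0.025,0.025,0.025]
  travel:
    - [0.009,-0.055,0]
    - [0.009,-0.055,0]
    - [0.009,-0.055,0]
    - [0.007,-0.052,0]
    - [0,0,0]
  yaw: [0.052,0.052,0.052,0.053,0]

```text
time_s: 10.8
position: [0.6511, -0.1245, 0.1008]
tool_rot: [[0.998, 0.061, 0.0], [0.061, -0.998, -0.0], [-0.0, 0.0, -1.0]]
ft_force: [0.2, 0.6, -0.4]
grip_width: 0.0289
gripper_force: 30.5
```

Run:
```python
from h import *
for i in range(4): env.get_image("wrist")
o=env.observe();print(o["position"],o["time_s"],o["qvel"][0],o["grip_width"])
print(np.degrees(np.arctan2(o["tool_rot"][1][0],o["tool_rot"][0][0])))
C,im=report("wrist",60,"w6",["blue"])
g=masks(im)["green"]; cs,h=cv2.findContours(g.astype(np.uint8),cv2.RETR_CCOMP,cv2.CHAIN_APPROX_NONE)
z=o["position"][2]-.0022
for c,hh in zip(cs,h[0]):
    if hh[3]>=0 and cv2.contourArea(c)>60: print("hole",rect(C,c,z),c.reshape(-1,2).mean(0))
```

```text
[ 0.65090028 -0.11943901  0.10127338] 11.0 0.5733398728051667 0.029277469594904598
3.830808061481677
wrist blue (497.1, 75.4, 50.4, 20.6, 18.3) px [ 80. 406.]
wrist blue (652.8, -121.7, 20.8, 17.6, -86.1) px [324. 252.]
wrist blue (657.4, -121.2, 39.1, 26.8, -86.1) px [324. 240.]
hole (651.1, -119.4, 20.3, 20.0, -86.1) [320.2994012  330.89221557]
```

View pics/w6.png

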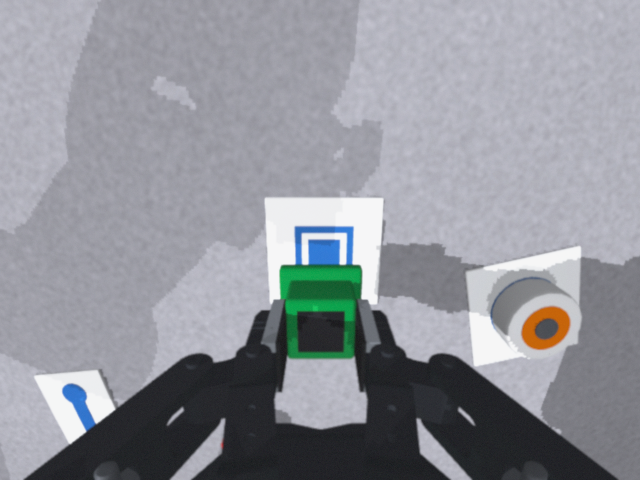

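The plug is held square, its top at (320,331), and the tile square is centred at column 324. It needs about 2 mm in −y and then lowering.

>>> jog_arm:
  hand: [0.025,0.025,0.025,0.025,0.025]
  travel:
    - [0.0005,-0.002,-0.03]
    - [0,0,-0.02]
    - [0,0,-0.01]
    - [0,0,-0.0055]
    - [0,0,0]
  yaw: [0,0,0,0,0]

```text
time_s: 11.68
position: [0.6517, -0.1226, 0.0361]
tool_rot: [[0.998, 0.066, 0.0], [0.066, -0.998, -0.0], [0.0, 0.0, -1.0]]
ft_force: [-0.2, -0.5, -0.7]
grip_width: 0.0294
gripper_force: 30.5
```

>>> jog_arm:
  hand: [0.025,0.045,0.085,0.085,0.085]
  travel:
    - [0,0,0]
    - [0,0,0]
    - [0,0,0]
    - [0,0,0.05]
    - [0,0,0.06]
  yaw: [0,0,0,0,0]

```text
time_s: 12.3
position: [0.6511, -0.1227, 0.1463]
tool_rot: [[0.998, 0.066, -0.002], [0.066, -0.998, 0.001], [-0.002, -0.001, -1.0]]
ft_force: [0.4, -0.7, -0.3]
grip_width: 0.085
gripper_force: 0.0
```

```bash
cat > m.py <<'E'
from h import *
def settle(n=4):
    for i in range(n): env.get_image("wrist")
    o=env.observe();print(o["position"].round(4),round(o["time_s"],2),o["grip_width"],"yaw",np.degrees(np.arctan2(o["tool_rot"][1][0],o["tool_rot"][0][0])).round(2))
    return o
E
python3 - <<'E'
from m import *
settle()
C,im=report("wrist",60,"w7",["blue"])
g=masks(im)["green"]; cs,h=cv2.findContours(g.astype(np.uint8),cv2.RETR_CCOMP,cv2.CHAIN_APPROX_NONE)
for c,hh in zip(cs,h[0]):
    if hh[3]>=0 and cv2.contourArea(c)>60: print("hole",rect(C,c,.033),c.reshape(-1,2).mean(0))
    elif cv2.contourArea(c)>60: print("cap",rect(C,c,.007))
m=masks(im)["white"]
for c in blobs(m,1500):
    r=rect(C,c,.003)
    if r[2]<130: print("white",r)
E
```

```text
[ 0.6518 -0.1229  0.147 ] 12.5 0.08527993917952963 yaw 3.77
wrist blue (413.6, -323.9, 41.2, 10.6, -2.3) px [488. 457.]
wrist blue (501.1, 79.6, 40.3, 19.7, 2.9) px [104. 369.]
cap (650.5, -122.9, 42.3, 39.6, 3.8)
hole (652.5, -123.0, 19.9, 19.4, -86.2) [320.10204082 246.52040816]
```

View pics/w7.png

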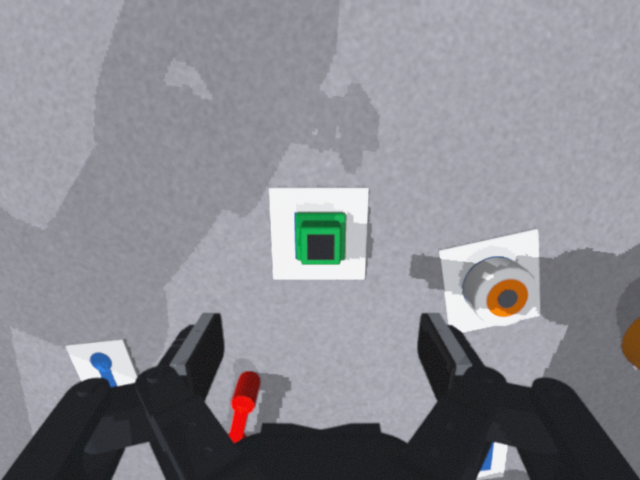

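The plug stands on its tile (corners at 270,188; 368,188; 365,279; 274,279; plug top at 320,247). I check it against the tile centre, and zoom on the castor, which shows a thin blue sliver.

Run:
```python
from m import *
settle(0)
C,im=shot("wrist")
P=plane(C,[[269.5,187.5],[368.5,187.5],[365.5,279.5],[273.5,279.5]],.003)
print(P.mean(0).round(4),np.linalg.norm(np.diff(P,axis=0),axis=1).round(4))
b=blobs((cv2.cvtColor(im,cv2.COLOR_RGB2HSV)[...,2]>150),2000)
for c in b:
    r=rect(C,c,.003)
    if r[2]<130: print("bright",r)
Q=plane(C,[[440,250],[538.5,230],[540,318],[463,333]],.003)
print("ctile",Q.mean(0).round(4),np.linalg.norm(np.diff(Q,axis=0),axis=1).round(4))
for c in blobs(masks(im)["orange"],100): print("castor",rect(C,c,.029))
a=cv2.resize(im[180:345,250:560],None,fx=2.5,fy=2.5,interpolation=cv2.INTER_CUBIC); cv2.imwrite("pics/w8.png",a[:,:,::-1])
```

```text
[ 0.6512 -0.1227  0.1454] 12.55 0.08498098881820224 yaw 3.77
[ 0.6513 -0.1217  0.003 ] [0.077  0.0782 0.0782]
ctile [ 0.617  -0.2776  0.003 ] [0.0831 0.0855 0.0714]
castor (618.1, -275.2, 32.9, 32.0, -87.0)
```

View pics/w8.png

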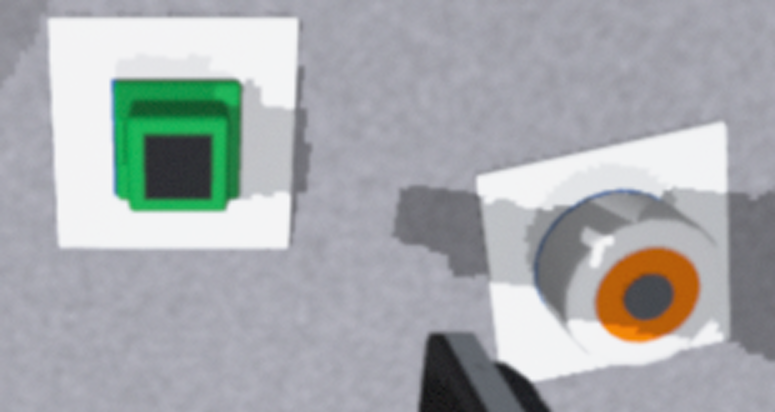

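The plug and castor are both within about 1 mm of their silhouettes, with only hairline blue slivers visible. Next is the runner.

>>> jog_arm:
  hand: [0.085,0.085,0.085,0.085,0.085]
  travel:
    - [-0.026,0.051,0.01]
    - [-0.026,0.051,0.01]
    - [-0.026,0.051,0]
    - [-0.026,0.051,0]
    - [-0.026,0.051,0]
  yaw: [0.057,0.057,0.057,0.057,0.057]

```text
time_s: 13.22
position: [0.52, 0.1336, 0.1645]
tool_rot: [[0.939, 0.345, -0.003], [0.345, -0.939, -0.0], [-0.003, -0.001, -1.0]]
ft_force: [0.8, 1.2, 0.4]
grip_width: 0.0848
gripper_force: 0.0
```

>>> jog_arm:
  hand: [0.085,0.085,0.085,0.085,0.085]
  travel:
    - [-0.026,0.051,0]
    - [-0.026,0.051,0]
    - [-0.025,0.053,0]
    - [0,0,0]
    - [0,0,0]
  yaw: [0.057,0.057,0.06,0,0]

```text
time_s: 13.85
position: [0.4444, 0.2868, 0.1649]
tool_rot: [[0.865, 0.501, -0.002], [0.501, -0.865, -0.001], [-0.002, -0.0, -1.0]]
ft_force: [0.5, -0.6, -0.2]
grip_width: 0.0849
gripper_force: 0.0
```

Run:
```python
from m import *
settle()
C,im=shot("wrist"); cv2.imwrite("pics/w9.png",im[:,:,::-1])
hsv=cv2.cvtColor(im,cv2.COLOR_RGB2HSV)
print(proj(C,[[.445,.287,.026]]))
for t in(150,170,185,200):
  for c in blobs((hsv[...,2]>t),800):
    r=rect(C,c,.026)
    if r[2]<130: print(t,r,c.reshape(-1,2).mean(0).round())
```

```text
[0.4451 0.2861 0.1655] 14.05 0.08500212923828339 yaw 29.95
[[319.35894651 236.41746527]]
150 (118.7, 336.5, 59.5, 53.8, -56.0) [139. 467.]
150 (450.4, -62.9, 59.8, 46.9, -25.9) [620. 395.]
170 (445.0, 288.1, 90.8, 28.8, 30.3) [318. 232.]
170 (498.7, 420.2, 108.3, 96.7, 16.1) [197.  96.]
185 (483.9, 94.1, 124.0, 80.4, 6.6) [539. 286.]
185 (445.1, 288.0, 90.8, 28.1, 30.2) [318. 232.]
200 (495.5, 94.9, 75.9, 57.1, 12.1) [539. 292.]
200 (445.2, 287.9, 89.1, 27.7, 30.0) [318. 232.]
```

View pics/w9.png

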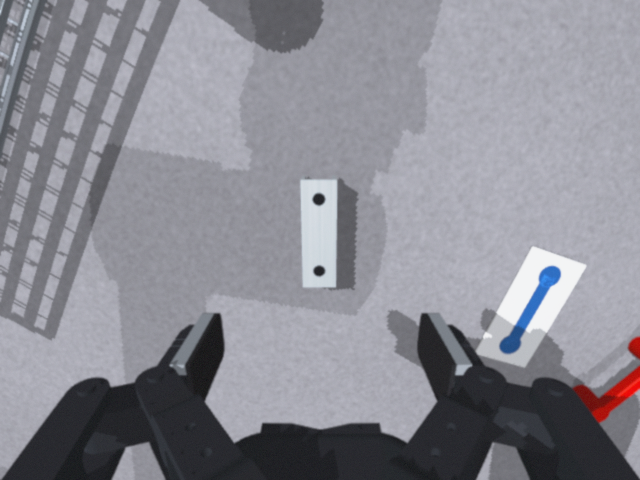

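The runner lies along the fingers, with its dots at (319,199) and (319,271). It measures 90.8 x 28 mm at (445.1, 288.0), which matches the given size. I grasp it.

>>> jog_arm:
  hand: [0.085,0.085,0.085,0.085,0.085]
  travel:
    - [0,0.002,-0.04]
    - [0,0,-0.05]
    - [0,0,-0.04]
    - [0,0,-0.012]
    - [0,0,0]
  yaw: [0.003,0,0,0,0]

```text
time_s: 14.72
position: [0.445, 0.289, 0.0241]
tool_rot: [[0.864, 0.503, -0.0], [0.503, -0.864, -0.0], [-0.0, -0.0, -1.0]]
ft_force: [0.6, 0.0, 0.2]
grip_width: 0.0853
gripper_force: 0.0
```

>>> jog_arm:
  hand: [0.024,0.024,0.024,0.024,0.024]
  travel:
    - [0,0,0]
    - [0,0,0]
    - [0,0,0]
    - [0,0,0]
    - [0,0,0]
  yaw: [0,0,0,0,0]
  grip_force: 30

```text
time_s: 15.35
position: [0.4449, 0.2893, 0.0246]
tool_rot: [[0.864, 0.504, 0.001], [0.504, -0.864, 0.0], [0.001, 0.0, -1.0]]
ft_force: [-1.0, -2.3, 6.7]
grip_width: 0.0277
gripper_force: 29.9
```

>>> jog_arm:
  hand: [0.024,0.024,0.024,0.024,0.024]
  travel:
    - [0,0,0.03]
    - [0,0,0.05]
    - [-0.001,-0.045,0.02]
    - [-0.001,-0.056,0]
    - [-0.001,-0.056,0]
  yaw: [0,0,-0.03,-0.03,-0.03]

```text
time_s: 15.98
position: [0.4412, 0.1308, 0.1241]
tool_rot: [[0.906, 0.424, 0.001], [0.424, -0.906, -0.0], [0.001, 0.0, -1.0]]
ft_force: [0.9, 0.2, -1.9]
grip_width: 0.0272
gripper_force: 30.4
```

>>> jog_arm:
  hand: [0.024,0.024,0.024,0.024,0.024]
  travel:
    - [-0.001,-0.056,0]
    - [-0.001,-0.056,0]
    - [-0.001,-0.056,0]
    - [-0.001,-0.056,0]
    - [-0.001,-0.056,0]
  yaw: [-0.034,-0.034,-0.034,-0.034,-0.034]

```text
time_s: 16.6
position: [0.4362, -0.1496, 0.1239]
tool_rot: [[0.965, 0.263, 0.0], [0.263, -0.965, 0.0], [0.0, -0.0, -1.0]]
ft_force: [0.9, 0.1, -1.7]
grip_width: 0.0272
gripper_force: 30.4
```

>>> jog_arm:
  hand: [0.024,0.024,0.024,0.024,0.024]
  travel:
    - [-0.001,-0.056,0]
    - [0,-0.056,0]
    - [0,-0.047,0]
    - [0,0,0]
    - [0,0,0]
  yaw: [-0.034,-0.034,-0.028,0,0]

```text
time_s: 17.23
position: [0.4353, -0.306, 0.1235]
tool_rot: [[0.985, 0.171, -0.001], [0.171, -0.985, 0.001], [-0.001, -0.001, -1.0]]
ft_force: [-0.3, 0.7, -1.3]
grip_width: 0.0274
gripper_force: 30.5
```

Run:
```python
from m import *
o=settle(6)
C,im=shot("wrist"); cv2.imwrite("pics/w10.png",im[:,:,::-1])
hsv=cv2.cvtColor(im,cv2.COLOR_RGB2HSV)
z=o["position"][2]+.0015
for t in(150,170,185,200):
  for c in blobs((hsv[...,2]>t),800):
    r=rect(C,c,z)
    if r[2]<150: print(t,r,c.reshape(-1,2).mean(0).round())
for c in blobs(masks(im)["blue"],60): print("blue",rect(C,c,.003),plane(C,c.reshape(-1,2),.003).mean(0))
# dark dots on runner
P=proj(C,[[.436,-.308,z]])[0]; print(P)
d=(hsv[...,2]<90).astype(np.uint8)
for c in blobs(d,15):
    if cv2.contourArea(c)<400: print("dot",c.reshape(-1,2).mean(0).round(1),plane(C,[c.reshape(-1,2).mean(0)],z).round(4))
```

```text
[ 0.4357 -0.3061  0.124 ] 17.52 0.027507881695676948 yaw 9.91
150 (489.6, -179.4, 28.9, 7.5, -5.5) [  7. 154.]
170 (538.3, -244.2, 22.1, 7.0, 39.6) [187.  39.]
170 (573.6, -383.4, 14.0, 9.6, -69.2) [620.  12.]
185 (399.2, -221.2, 47.4, 20.9, -41.4) [128. 373.]
185 (444.6, -374.4, 31.3, 17.7, 84.2) [480. 338.]
185 (460.0, -204.9, 35.3, 33.3, -25.4) [ 77. 241.]
185 (442.1, -270.9, 118.1, 101.6, 10.2) [232. 248.]
185 (487.8, -220.1, 26.0, 16.1, -70.2) [114. 177.]
185 (509.1, -361.0, 131.8, 75.8, 58.6) [505. 156.]
185 (551.2, -287.9, 43.6, 11.4, -80.0) [325.  16.]
200 (400.9, -312.2, 29.1, 21.2, -80.0) [319. 406.]
200 (472.9, -300.3, 67.7, 30.7, 9.9) [323. 240.]
200 (551.2, -287.9, 43.0, 11.4, -80.0) [325.  15.]
blue (462.0, -303.2, 35.3, 26.8, 10.5) [ 0.46222538 -0.30322693  0.003     ]
[325.01308253 336.90688582]
dot [320.6 395.3] [[ 0.4051 -0.3116  0.1255]]
dot [622.  289.8] [[ 0.4783 -0.4275  0.1255]]
dot [320.4 272.5] [[ 0.4647 -0.301   0.1255]]
```

View pics/w10.png

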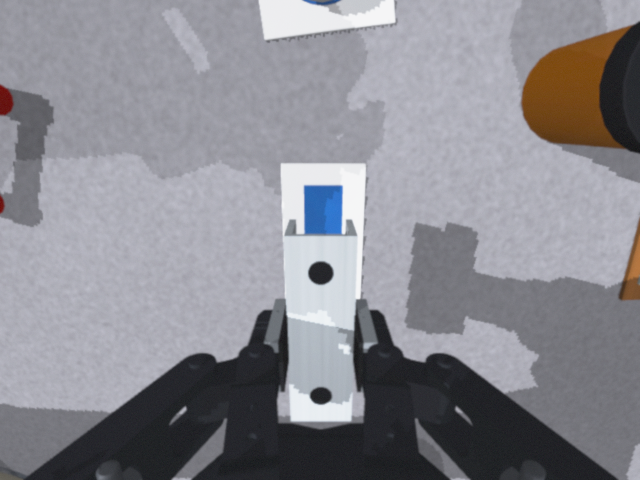

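The runner's dots are at (320.5,272) and (320.6,395), and the tile's blue is centred at column 323.5. A shift of about 2 mm in −y is needed before lowering.

>>> jog_arm:
  hand: [0.024,0.024,0.024,0.024,0.024]
  travel:
    - [0.0005,-0.002,-0.05]
    - [0,0,-0.03]
    - [0,0,-0.01]
    - [0,0,-0.006]
    - [0,0,0]
  yaw: [-0.002,0,0,0,0]

```text
time_s: 18.2
position: [0.4364, -0.309, 0.0285]
tool_rot: [[0.986, 0.169, 0.001], [0.169, -0.986, -0.001], [0.001, 0.001, -1.0]]
ft_force: [-0.9, 0.4, -0.7]
grip_width: 0.0276
gripper_force: 30.4
```

>>> jog_arm:
  hand: [0.024,0.045,0.085,0.085,0.085]
  travel:
    - [0,0,0]
    - [0,0,0]
    - [0,0,0]
    - [0,0,0.05]
    - [0,0,0.06]
  yaw: [0,0,0,0,0]

```text
time_s: 18.82
position: [0.4357, -0.3085, 0.1386]
tool_rot: [[0.986, 0.169, -0.002], [0.169, -0.986, 0.002], [-0.001, -0.002, -1.0]]
ft_force: [0.2, -0.2, -0.8]
grip_width: 0.0851
gripper_force: 0.0
```

Run:
```python
from m import *
o=settle(5)
C,im=shot("wrist"); cv2.imwrite("pics/w11.png",im[:,:,::-1])
hsv=cv2.cvtColor(im,cv2.COLOR_RGB2HSV); P=[]
for c in blobs(hsv[...,2]<90,15):
    p=c.reshape(-1,2).mean(0)
    if cv2.contourArea(c)<400 and abs(p[0]-320)<30: P.append(plane(C,[p],.029)[0])
P=np.array(P);print(P.round(4),P.mean(0).round(4))
a=cv2.resize(im[120:400,180:460],None,fx=2,fy=2,interpolation=cv2.INTER_CUBIC); cv2.imwrite("pics/w11c.png",a[:,:,::-1])
```

```text
[ 0.4358 -0.3085  0.1374] 19.07 0.08493868628301851 yaw 9.73
[[ 0.4062 -0.3144  0.029 ]
 [ 0.4654 -0.304   0.029 ]] [ 0.4358 -0.3092  0.029 ]
```

View pics/w11c.png

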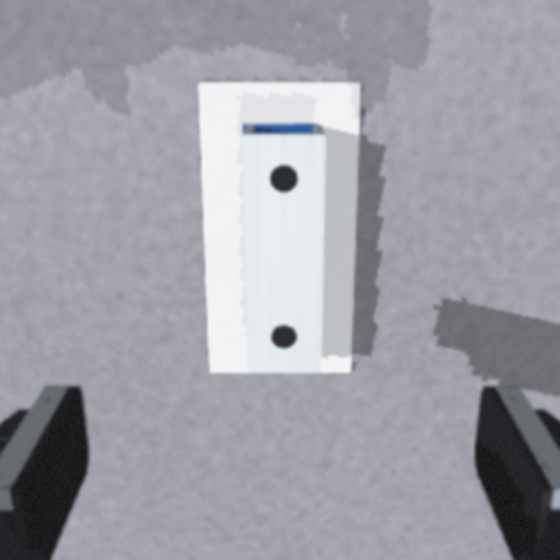

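The runner sits squared on its tile, dots at crop (284,178) and (284,337), with only the blue under the open channel end visible. The handle is last.

>>> jog_arm:
  hand: [0.085,0.085,0.085,0.085,0.085]
  travel:
    - [0.005,0.05,0.01]
    - [0.005,0.05,0]
    - [0.005,0.05,0]
    - [0.006,0.05,0]
    - [0.006,0.05,0]
  yaw: [-0.069,-0.069,-0.069,-0.069,-0.069]

```text
time_s: 19.75
position: [0.4626, -0.0571, 0.1465]
tool_rot: [[0.984, -0.177, -0.003], [-0.177, -0.984, 0.001], [-0.003, -0.001, -1.0]]
ft_force: [0.3, 0.2, -0.2]
grip_width: 0.0856
gripper_force: 0.0
```

Run:
```python
from m import *
o=settle(9)
C,im=shot("wrist"); cv2.imwrite("pics/w12.png",im[:,:,::-1])
hsv=cv2.cvtColor(im,cv2.COLOR_RGB2HSV)
m=masks(im)["red"]
print(np.percentile(hsv[...,2][m],[10,30,50,70,90]))
for t in(0,120,160,180,200,220):
  for c in blobs(m&(hsv[...,2]>t),80): print(t,rect(C,c,.035),cv2.boundingRect(c),cv2.contourArea(c))
# bar line: row-wise middle of bright mask
ys,xs=np.nonzero(m)
for y in range(ys.min(),ys.max()+1,8):
    x=xs[ys==y]; print(y,x.min(),x.max(),[int(hsv[y,i,2]) for i in range(x.min(),x.max()+1,4)])
```

```text
[ 0.463  -0.0598  0.1475] 20.2 0.08469514099708485 yaw -10.12
[182. 235. 239. 239. 240.]
0 (466.1, -57.6, 101.3, 20.9, -10.6) (302, 174, 31, 133) 2604.5
120 (466.1, -57.6, 101.2, 20.9, -10.6) (302, 174, 31, 133) 2499.0
160 (464.5, -57.0, 97.8, 20.7, -10.1) (302, 179, 30, 128) 2418.0
180 (464.5, -57.0, 97.8, 20.7, -10.1) (302, 179, 30, 128) 2334.5
200 (464.2, -56.9, 97.1, 20.7, -10.1) (302, 180, 30, 127) 2265.0
220 (463.8, -56.9, 96.5, 19.5, -9.9) (302, 181, 29, 126) 2106.0
174 314 319 [130, 115]
182 305 329 [162, 223, 223, 225, 219, 188, 106]
190 303 331 [239, 240, 240, 240, 239, 238, 238, 167]
198 303 331 [233, 240, 243, 244, 245, 242, 238, 168]
206 308 325 [224, 241, 240, 241, 225]
214 308 325 [215, 240, 239, 239, 216]
222 308 325 [206, 240, 239, 239, 215]
230 308 325 [205, 240, 240, 238, 211]
238 308 324 [201, 240, 239, 239, 210]
246 309 324 [234, 239, 239, 238]
254 309 324 [234, 239, 240, 238]
262 309 324 [233, 239, 239, 238]
270 308 325 [191, 239, 239, 238, 198]
278 305 329 [166, 232, 239, 239, 239, 140, 107]
286 304 329 [168, 222, 240, 243, 238, 230, 116]
294 303 330 [217, 239, 240, 243, 240, 238, 237]
302 307 327 [234, 238, 238, 237, 237, 221]
```

>>> jog_arm:
  hand: [0.085,0.085,0.085,0.085,0.085]
  travel:
    - [0.001,0.002,-0.04]
    - [0,0,-0.05]
    - [0,0,-0.02]
    - [0,0,-0.0075]
    - [0,0,0]
  yaw: [0.002,0,0,0,0]

```text
time_s: 20.88
position: [0.4642, -0.0572, 0.0305]
tool_rot: [[0.985, -0.173, 0.0], [-0.173, -0.985, -0.0], [0.0, 0.0, -1.0]]
ft_force: [-0.0, -0.4, 1.1]
grip_width: 0.0854
gripper_force: 0.0
```

>>> jog_arm:
  hand: [0.01,0.01,0.01,0.01,0.01]
  travel:
    - [0,0,0]
    - [0,0,0]
    - [0,0,0]
    - [0,0,0]
    - [0,0,0]
  yaw: [0,0,0,0,0]
  grip_force: 40

```text
time_s: 21.5
position: [0.4642, -0.0568, 0.0306]
tool_rot: [[0.985, -0.172, 0.0], [-0.172, -0.985, -0.0], [0.0, 0.0, -1.0]]
ft_force: [-1.1, 0.4, 4.3]
grip_width: 0.0125
gripper_force: 40.5
```

>>> jog_arm:
  hand: [0.01,0.01,0.01,0.01,0.01]
  travel:
    - [0,0,0.03]
    - [0,0,0.05]
    - [0.004,0.04,0.01]
    - [0.004,0.05,0]
    - [0.002,0.038,0]
  yaw: [0,0,0.12,0.14,0.12]

```text
time_s: 22.12
position: [0.4739, 0.0728, 0.1204]
tool_rot: [[0.978, 0.21, -0.0], [0.21, -0.978, 0.0], [0.0, -0.0, -1.0]]
ft_force: [0.2, -0.8, -1.0]
grip_width: 0.0122
gripper_force: 39.9
```

Run:
```python
from m import *
o=settle(9)
C,im=shot("wrist"); cv2.imwrite("pics/w13.png",im[:,:,::-1])
hsv=cv2.cvtColor(im,cv2.COLOR_RGB2HSV); z=o["position"][2]+.0045
m=masks(im)["red"]
for t in(0,160,200):
  for c in blobs(m&(hsv[...,2]>t),80): print(t,rect(C,c,z),cv2.boundingRect(c),cv2.contourArea(c))
for c in blobs(masks(im)["blue"],60): print("blue",rect(C,c,.003),cv2.boundingRect(c),c.reshape(-1,2).mean(0))
```

```text
[0.4741 0.0703 0.1203] 22.57 0.012048890211909316 yaw 11.74
0 (478.0, 71.1, 104.5, 21.4, 11.8) (293, 207, 56, 223) 8012.0
160 (446.1, 66.4, 39.9, 20.6, 20.7) (298, 355, 46, 74) 1943.5
160 (504.6, 77.9, 48.4, 20.5, 3.3) (293, 208, 56, 121) 3913.5
200 (435.5, 62.5, 20.1, 16.6, -78.2) (298, 400, 45, 29) 949.0
200 (501.9, 78.0, 41.7, 20.5, 1.9) (293, 225, 56, 103) 3500.0
blue (513.1, 79.2, 20.7, 19.1, -74.3) (305, 179, 30, 28) [319.28915663 192.84337349]
blue (651.2, -103.8, 39.0, 6.5, 11.9) (621, 19, 19, 63) [630.19548872  52.07518797]
```

>>> jog_arm:
  hand: [0.01,0.01,0.01,0.01,0.01]
  travel:
    - [-0.001,0.001,-0.05]
    - [0,0,-0.02]
    - [0,0,-0.01]
    - [0,0,-0.006]
    - [0,0,0]
  yaw: [0,0,0,0,0]

```text
time_s: 23.25
position: [0.4733, 0.0721, 0.0346]
tool_rot: [[0.979, 0.205, 0.001], [0.205, -0.979, -0.0], [0.001, 0.0, -1.0]]
ft_force: [0.4, 0.2, -0.7]
grip_width: 0.0123
gripper_force: 39.8
```

>>> jog_arm:
  hand: [0.01,0.03,0.07,0.085,0.085]
  travel:
    - [0,0,0]
    - [0,0,0]
    - [0,0,0]
    - [0,0,0.05]
    - [0,0,0.06]
  yaw: [0,0,0,0,0]

```text
time_s: 23.88
position: [0.4725, 0.0722, 0.1452]
tool_rot: [[0.979, 0.205, -0.002], [0.205, -0.979, 0.0], [-0.002, -0.001, -1.0]]
ft_force: [0.2, -0.0, 0.1]
grip_width: 0.082
gripper_force: 0.0
```

>>> jog_arm:
  hand: [0.085,0.085,0.085,0.085,0.085]
  travel:
    - [0,0,0.06]
    - [0,0,0.05]
    - [0,0,0.02]
    - [0,0,0]
    - [0,0,0]
  yaw: [0,0,0,0,0]

```text
time_s: 24.5
position: [0.4726, 0.0722, 0.2731]
tool_rot: [[0.979, 0.205, -0.002], [0.205, -0.979, 0.0], [-0.002, -0.001, -1.0]]
ft_force: [-0.6, -0.7, -0.2]
grip_width: 0.0847
gripper_force: 0.0
```

Run:
```python
from m import *
o=settle(4)
C,im=shot("wrist")
for c in blobs(masks(im)["red"],80): print(rect(C,c,.038))
p=proj(C,[[.474,.0715,.02]])[0].astype(int);print(p)
a=cv2.resize(im[p[1]-100:p[1]+100,p[0]-130:p[0]+130],None,fx=3,fy=3,interpolation=cv2.INTER_CUBIC)[:600]; cv2.imwrite("pics/w14.png",a[:,:,::-1])
```

```text
[0.4729 0.0722 0.2734] 24.7 0.08513955255902096 yaw 11.85
(-31.8, 483.3, 74.0, 23.7, -30.5)
(474.9, 71.7, 99.9, 19.8, 11.5)
[321 205]
```

View pics/w14.png

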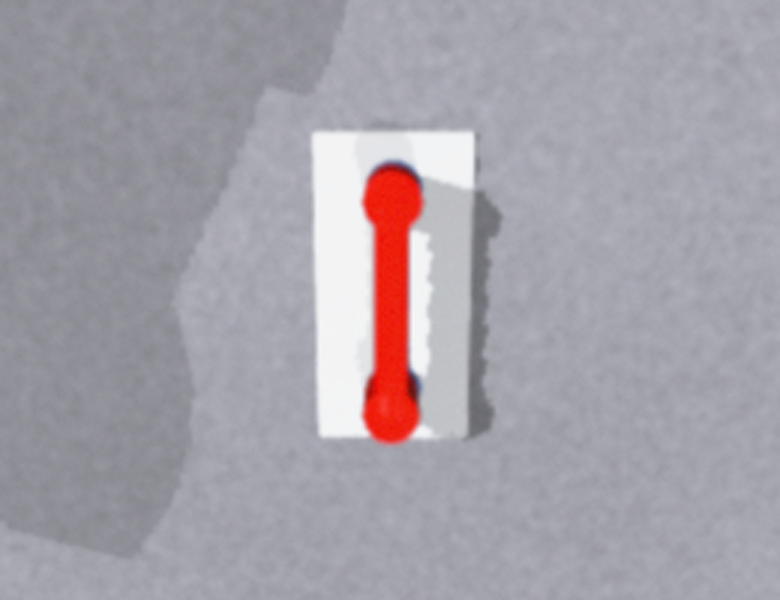

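The handle stands on its silhouette, aligned, with a blue sliver of about 1 mm at the far end. The gripper is clear at z = 0.27, so I hand in the job.

```bash
python3 -c "
from rig import env
print(env.close_job())"
```

```text
the job is handed in; nothing more can be done
None
```

The castor wheel, tube plug, tray runner and red handle are each upright on their own tile, centred to about 1–1.5 mm by camera check and lined up; I never touched the can or jar, and the job was handed in at about 25 s of robot time (no result was returned).

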